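# Lock the bench spindle

### The arm

A 6-joint arm with a two-finger parallel gripper is mounted at the origin on a cart in front of the work surface, level with it; the furniture and walls round the work are solid. World frame = base frame: x ahead of the robot, y to its left, z up, the work surface at z = 0. Lengths are in m, angles in rad, forces in N, time in s.
With the tool pointing down it reaches from about 0.35 to 0.725 m from the base axis. Payload 4.3 kg.
Tool frame: the origin (TCP) lies at the centre of the arm's flange, where the gripper is bolted on; the fingertips stand 173 mm ahead of it and the grasp point (between the pads) lies 155 mm ahead of it (arm.tcp_to_grasp is the distance from the TCP to the grasp point, in m); y points along the fingers, z is the direction in which the jaws open and shut, and the axes are right-handed (so a half turn about y gives the same grasp; the last joint's range is limited). The gripper opens to 85 mm and grips with 20 to 120 N. Pads are 22 mm wide; open, the fingers measure 114 mm over their backs; the gripper's body (76 mm by 85 mm) begins 54 mm behind the grasp point. The pads swing forward as they close: fully open they stand 13 mm farther back than shut.
Start: joints at [1.014, 0.377, 0.081, 1.274, 0, 1.46], TCP at [0.248, 0.519, 0.405] pointing down, gripper open.
Joint ranges: [-2.72, 2.72], [-0.84, 1.66], [-1.02, 1.22], [-1.77, 2.12], [-1.37, 1.28], [-3.14, 3.14]. Speed limits (rad/s): [2.57, 2.57, 3.14, 3.14, 3.14, 3.14].

### API

Orientations are given as a unit quaternion [w, x, y, z].
In Python, from station import arm gives the robot as it stands.
- The arm moves only by the shell command python3 -m handwheel 'ROWS' [OPENING]. ROWS is JSON, a list of rows, each a list of 2 entries, a list of its own where there are three numbers: the shift along the tool's x, y, z in m, then the turn, a rotation vector about the tool's x, y, z in rad. In form: [[[tx, ty, tz], [rx, ry, rz]], ...]. A call has exactly 8 rows; each row shifts and turns the pose as measured when the row begins, along the tool's axes as they then stand; what a row does not reach is not made up. A row lasts 1/12 s, in which the tool goes at most 41.7 mm and 7.16 degrees, less where a joint would pass 70% of its speed; a pose out of reach is approached as far as the arm can. A call is refused whole if a number of a shift passes 0.0417 or a number of a turn 0.125, either way. A call with a gripper value outside its range is refused whole. OPENING is the closure, from -1 (fully open) to 1 (shut), so that 0 is half open, set as the call begins (- or left out, the last holds). The fingers move at their own pace and stop on an object; the grip force is fixed at half the most. Time passes only in rows, so rows that do not move let the fingers close, or fill a call up. It gives the time, the measured TCP pose, the force and the opening at its end, in the units of the state.
- arm.get_obs(): the state, without advancing time (a new reading comes with each control period).
- arm.capture(name): name is "side" or "top"; returns (picture, depth): 480x640x3 uint8, blue, green, red; 480x640 float32, m along the optical axis (not along the pixel's ray), 0 where there is no reading.
- arm.camera_model(name): a dict with "intrinsics" (3x3 intrinsics, pixels), "distortion" ([k1, k2, p1, p2, k3] as OpenCV has them; the pictures are not rectified), "pose" (4x4, takes a point from camera to world coordinates). Camera axes: x right, y down, z forward; pixel columns grow to the right and rows downward; lengths in m; the calibration is good to about 2 mm. A picture is of the moment at which its call begins. camera_model takes no time and is no camera call.
- arm.finish_job(): hands the job in, once; it reports no verdict.
Trained networks look in the newest picture that a camera, given by its name, has taken for a name from the list of things; names that differ only in an ending like _2 or _b are one class to them, and where a whole thing is asked for, a point or a joint stands for the part that bears it (a point fixed in the world has none). Each returns a list of dicts, best first, with "p" (0 to 1); they miss things now and then, are a little off and sometimes report something else, mostly with a low value. They report only what shows in the picture. A call takes as long as a camera call.
- arm.recognise(name, camera): "uv" ([column, row] in pixels, amid what is visible of it).
- arm.outline_of(name, camera): "region" (480x640 bool, what is visible of it) and "uv" ([column, row] in pixels, amid what is visible of it).
- arm.place_of(name, camera): "uv" ([column, row] in pixels: a listed point, or the origin of a listed thing).
The state is a dict: "clock": time; "joints": joint angles; "dq": joint speeds; "joint_efforts": joint torques, N m; "eef_pos": TCP position; "tool_rot": TCP orientation; "force": force on the tool from outside, world axes, zero at the start; "ft_torque": the same for the moment, N m; "grip_width": finger opening in m.
Only numpy, scipy, OpenCV 4.12 (cv2) and the standard library are available. Lean on these libraries where they do the work, as an engineer would, in place of code of your own. Each camera call takes 0.05 s, during which the arm holds its last target.

### The job

Lock the bench spindle: push the upright lug on the slotted disc round until the slot lines up with the lock bar, then push the bar by the back of its head through the slot and into the keeper until it is fully home, its head against the guide blocks. Only push with the fingers: grip and lift nothing, and leave the things standing around where they are.

Things in the scene. Friction and masses are not known exactly. Their poses are not given: they have to be found in the camera images.
- lock_base: plywood base of the spindle lock, fixed to the bench, 10 mm thick, lying along its own y axis from y=-75 to +235 mm, 92 mm wide (64 mm beyond y=+43). Origin: on the bench top straight under the disc's axis; z up. An aluminium track, top at z=15 mm, runs from y=+40 to +229 mm. The bar travels along -y: through the guide, across the disc, into the keeper
- guide_end (a point): middle of the rear end of the guide, level with its top (x=0, y=+87, z=35 mm of the base): two dark blocks on the track, 12 mm thick and 14 mm apart, from y=+42 to +87 mm; the bar's head stops against their rear ends
- keeper (a point): middle of the keeper, level with its top (x=0, y=-53, z=33 mm of the base): two dark blocks 16 mm apart from y=-42 to -64 mm, beyond the disc; the bar's nose ends between them
- disc (a joint): angle of the slotted steel disc about its upright axis (rad, growing anticlockwise from above); disc 72 mm across, top at z=36 mm, centred on the base's origin. An open slot 17 mm wide with flared mouths runs right across its middle; it is in line with the bar at 0 and at 3.14 (either serves). Stops at -0.5 and 3.64. It stays where it is left; turning takes about 0.06 N m
- lug_top (a point): centre of the top of the upright turning lug, a dark steel block on the disc: 21 mm long radially (13 to 34 mm off the axis), 14 mm thick, from z=36 to 71 mm; this point is 23.5 mm off the axis. In the base's frame the lug points to -x at disc angle 0, to -y (the keeper) at 1.57, to +x at 3.14, always square to the slot
- bar: loose steel lock bar lying on the track in the guide, about 0.3 kg: 12 mm wide, 16 mm high, 145 mm long, rounded nose; behind it an upright plate-like head 44 mm wide, 12 mm thick, 45 mm high. Origin: underside at the nose tip; the bar runs along its own +y. Its nose starts at y=+48 to +63 mm of the base, short of the disc; fully home it is at y=-58 mm
- bar_nose (a point): tip of the bar's nose, half-way up the bar (8 mm over its underside)
- head_rear (a point): centre of the flat rear face of the bar's head (157 mm behind the nose tip, 22.5 mm over the bar's underside); this is where the bar is pushed, along the base's -y. Fully home it is at y=+99 mm of the base.
- spool_big: bystander, leave alone: wooden-flanged spool of pale thread, 33 mm across, 58 mm tall, standing; origin at the centre of its underside
- wax_cake: bystander, leave alone: cake of beeswax, 33x46x17 mm; origin at the centre of its underside
- jar: bystander, leave alone: glass jar of eyelets with an orange lid, 64 mm across, 72 mm tall; origin at the centre of its underside
- clamp: bystander, leave alone: black and chromed binding clamp, 22x83x28 mm; origin at the centre of its underside
- bobbin: bystander, leave alone: ribbon bobbin lying flat, 60 mm across, 26 mm tall; origin at the centre of its underside
- spool_small: bystander, leave alone: small spool of yellow thread, 29 mm across, 52 mm tall, standing; origin at the centre of its underside

How it is judged:
By the outcome, as a careful person would: the job done as asked, in the order asked, and still so for the second after the job is handed in, with the robot touching nothing.
It also fails if it takes over 53 s, if anything falls off the work surface, if the arm or the gripper's body presses on something with over 40 N, if the wrist force passes 120 N, or if a joint passes its speed limit or range.

## Working session

There is one attempt and no reset: what is moved stays moved. The work goes in short steps, Python scripts to look and compute and a shell command to move; the robot and the scene stay as the last step left them, time stands still between calls to the robot, and variables do not carry over. Pictures are saved under pics/ and viewed, and the job is handed in when it is done.

```bash
mkdir -p pics; ls
cat > h.py <<'E'
import numpy as np,cv2
from station import arm
from scipy.spatial.transform import Rotation as R
def cap(n,f=None):
    p,d=arm.capture(n)
    if f: cv2.imwrite('pics/'+f,p)
    return p,d
def ray(n,uv):
    m=arm.camera_model(n);K=np.array(m['intrinsics']);D=np.array(m['distortion']);T=np.array(m['pose'])
    q=cv2.undistortPoints(np.array([[uv]],float),K,D)[0,0]
    return T[:3,3],T[:3,:3]@np.array([q[0],q[1],1.])
def atz(n,uv,z):
    o,r=ray(n,uv);return o+r*(z-o[2])/r[2]
def dep(n,uv,d):
    o,r=ray(n,uv);return o+r*d[int(round(uv[1])),int(round(uv[0]))]
def proj(n,P):
    m=arm.camera_model(n);T=np.linalg.inv(np.array(m['pose']))
    return cv2.projectPoints(np.array(P,float).reshape(-1,3),cv2.Rodrigues(T[:3,:3])[0],T[:3,3],np.array(m['intrinsics']),np.array(m['distortion']))[0][:,0]
E
python3 - <<'E'
from h import *
np.set_printoptions(precision=4,suppress=True)
for n in('top','side'):
    p,d=cap(n,n+'0.png')
    print(n,np.array(arm.camera_model(n)['pose'])[:3])
    for t in ['lock_base','guide_end','keeper','lug_top','bar','bar_nose','head_rear','spool_big','wax_cake','jar','clamp','bobbin','spool_small']:
        r=arm.place_of(t,n)
        for x in r[:2]:
            print(t,x['p'],np.round(x['uv'],1),dep(n,x['uv'],d))
o=arm.get_obs();print(o)
E
```

```text
pics
top [[ 0.0282 -0.9865  0.1615  0.3715]
 [-0.9995 -0.026   0.016   0.1207]
 [-0.0116 -0.1619 -0.9867  0.9207]]
lock_base 0.77 [328.5 251. ] [0.4969 0.1159 0.013 ]
guide_end 0.97 [283.4 237.5] [0.5155 0.192  0.0294]
keeper 0.89 [357.8 256.1] [0.49   0.066  0.0096]
keeper 0.37 [342.  252.3] [0.4879 0.0947 0.0671]
lug_top 0.56 [342.4 255.1] [0.4831 0.094  0.0703]
bar 0.75 [297.  241.7] [0.5115 0.1698 0.0131]
bar_nose 0.67 [295.6 239. ] [0.5133 0.1714 0.0305]
bar_nose 0.21 [307.  200.5] [0.5731 0.1534 0.0583]
head_rear 0.77 [208.6 209.7] [0.5535 0.314  0.059 ]
head_rear 0.28 [328.2 249.5] [0.4992 0.1165 0.0149]
spool_big 0.55 [310.1 205.4] [0.5651 0.1481 0.058 ]
wax_cake 0.71 [261.6 270.1] [0.4612 0.2277 0.0153]
jar 0.8 [348.8 201. ] [0.5711 0.0856 0.0708]
clamp 0.87 [252.1 193.2] [0.5923 0.2493 0.0209]
clamp 0.4 [427.2 179.9] [ 0.6216 -0.0492  0.0279]
bobbin 0.81 [424.7 175.9] [ 0.6294 -0.0455  0.0247]
spool_small 0.54 [416.4 294.1] [ 0.4254 -0.0259  0.0547]
side [[ 0.8763 -0.2161  0.4306  0.1624]
 [-0.4818 -0.3833  0.788  -0.5264]
 [-0.0052 -0.898  -0.44    0.4478]]
lock_base 0.57 
[... 811 characters left out ...]
7.7] [0.5839 0.2218 0.017 ]
bobbin 0.72 [313.7 251.8] [0.4852 0.091  0.0718]
bobbin 0.61 [431.7 304.9] [ 0.5895 -0.0926  0.0392]
spool_small 0.85 [319.8 340. ] [ 0.4202 -0.0486  0.0086]
spool_small 0.44 [317.6 284.3] [0.4733 0.0558 0.0303]
{'clock': 1.4, 'joints': array([1.0137, 0.3773, 0.081 , 1.2744, 0.    , 1.4605]), 'dq': array([0.0009, 0.0014, 0.0015, 0.0012, 0.0006, 0.0013]), 'joint_efforts': array([  0.0001, -46.3514,  27.0154,   0.0004,  -0.    ,  -0.    ]), 'eef_pos': array([0.2485, 0.5186, 0.4047]), 'tool_rot': array([ 0.6896, -0.6895,  0.1567, -0.1567]), 'force': array([ 0.7355, -0.1226, -0.2535]), 'ft_torque': array([-0.0284, -0.0328,  0.0077]), 'grip_width': 0.08560247281230392}
```

Run:
```python
import cv2
for n,(a,b,c,d) in {'top':(150,130,480,330),'side':(230,180,450,360)}.items():
    p=cv2.imread(f'pics/{n}0.png')[b:d,a:c]
    s=min(800/(c-a),600/(d-b));s=int(s*10)/10
    print(n,s);cv2.imwrite(f'pics/{n}0z.png',cv2.resize(p,None,fx=s,fy=s,interpolation=cv2.INTER_CUBIC))
```

```text
top 2.4
side 3.3
```

View pics/top0z.png

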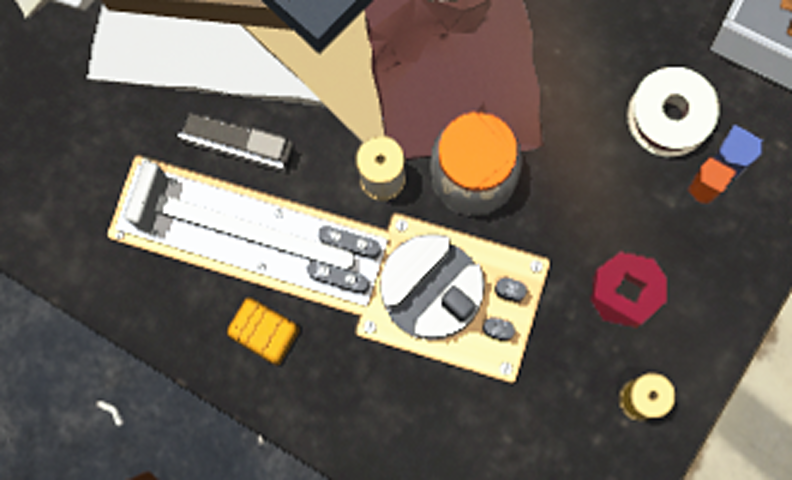

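View pics/side0z.png

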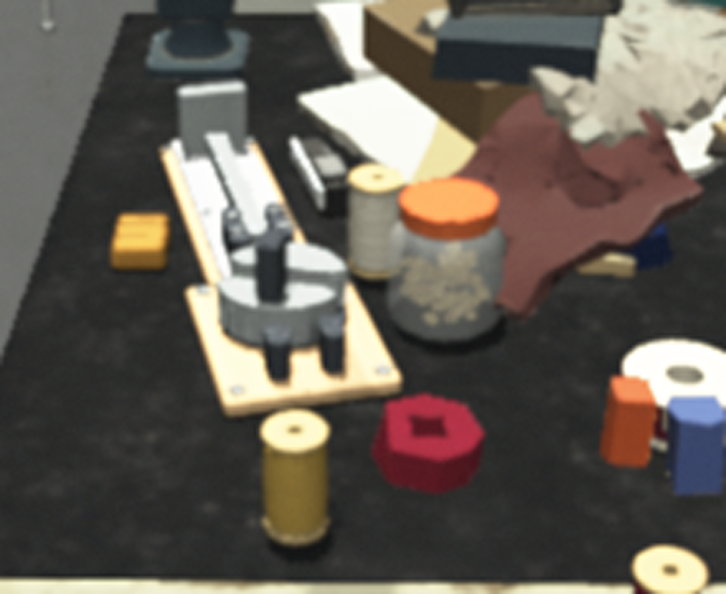

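View pics/top0.png

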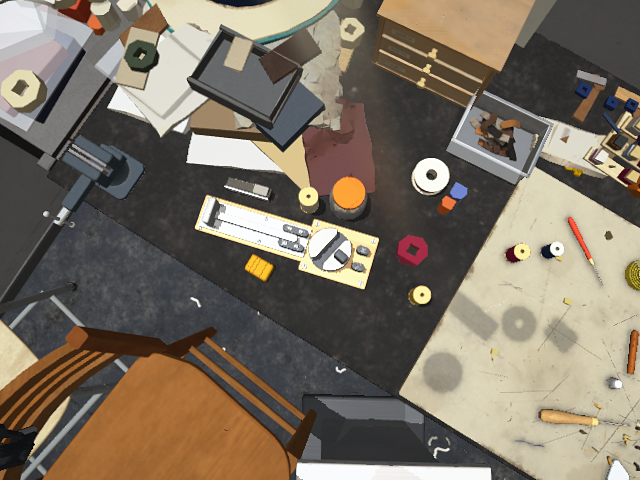

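```bash
cat > fit.py <<'E'
from h import *
from scipy.optimize import least_squares
np.set_printoptions(precision=4,suppress=True)
p=cv2.imread('pics/top0.png')
hsv=cv2.cvtColor(p,cv2.COLOR_BGR2HSV)
z=lambda a:(a[0]/2.4+150-.3,a[1]/2.4+130-.3)
obs=[((-46,-75),(516,382)),((46,-75),(550,263)),((46,43),(393,213)),((-46,43),(357,335)),((32,235),(137,156)),((-32,235),(108,237))]
W=np.array([atz('top',z(o),.010)[:2] for _,o in obs]);B=np.array([b for b,_ in obs])/1000
def T(q,b): c,s=np.cos(q[2]),np.sin(q[2]);return b@np.array([[c,s],[-s,c]])+q[:2]
r=least_squares(lambda q:(T(q,B)-W).ravel(),[.5,.12,-.27]);q=r.x
print(q,r.fun.reshape(-1,2)*1000)
c,s=np.cos(q[2]),np.sin(q[2]);M=np.array([[c,s],[-s,c]])
tob=lambda w:(M@(np.array(w)[:2]-q[:2]))*1000
if __name__=='__main__':
    for n,uv,h in [('guide',(283.4,237.5),.035),('keeper',(357.8,256.1),.033),('lug',(342.4,255.1),.071),('nose',(295.6,239),.023),('head',(208.6,209.7),.0375)]:
        print(n,tob(atz('top',uv,h)))
    for n,uv,h in [('guide',(305.7,244),.035),('keeper',(323.1,277.9),.033),('head',(292.3,216.1),.0375),('nose',(309.1,255.8),.023),('lug',(311.8,248.6),.071)]:
        print('side',n,tob(atz('side',uv,h)))
    # draw
    for n,f in(('top',(150,130,480,330,2.4)),('side',(230,180,450,360,3.3))):
        im=cv2.imread(f'pics/{n}0z.png')
        def put(x,y,zz,col):
            w=T(q,np.array([[x,y]])/1000)[0];u=proj(n,[w[0],w[1],zz/1000])[0]
            cv2.circle(im,(int((u[0]-f[0]+.5)*f[4]),int((u[1]-f[1]+.5)*f[4])),2,col,-1)
        for b,_ in obs: put(*b,10,(0,0,255))
        for a in np.arange(0,6.28,.2): put(36*np.cos(a),36*np.sin(a),36,(0,255,0))
        for b in [(7,42),(-7,42),(7,87),(-7,87),(19,87),(-19,87)]: put(*b,35,(255,0,0))
        for b in [(8,-42),(-8,-42),(8,-64),(-8,-64)]: put(*b,33,(255,0,255))
        cv2.imwrite(f'pics/{n}0f.png',im)
E
python3 fit.py
```

```text
[ 0.4973  0.1132 -0.2722] [[-1.8818 -0.1773]
 [ 1.6838 -1.9879]
 [ 0.1261 -0.9351]
 [-0.2027  0.9977]
 [ 0.9108  1.0585]
 [-0.6362  1.0442]]
guide [-4.4891 80.1004]
keeper [  2.3173 -46.8965]
lug [ -8.7013 -22.2654]
nose [ 0.73   61.1138]
head [  3.2    214.4277]
side guide [ 0.3834 76.5375]
side keeper [  4.8102 -48.3796]
side head [ -2.52   206.6596]
side nose [ 1.3642 50.5768]
side lug [ -6.0511 -10.9961]
```

View pics/top0f.png

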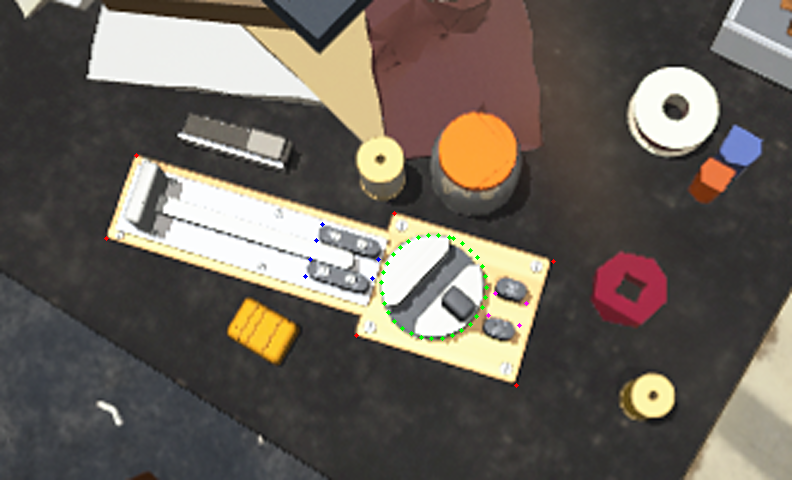

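View pics/side0f.png

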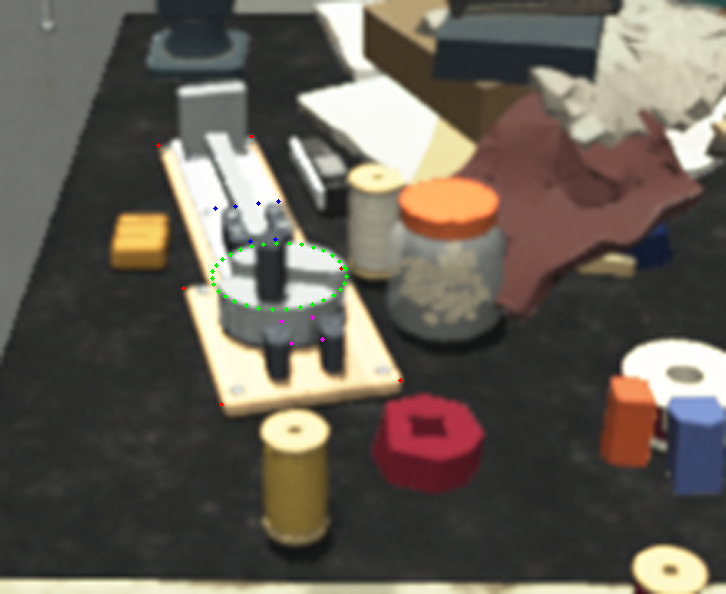

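```bash
cat > cloud.py <<'E'
from fit import *
def cloud(n,d):
    m=arm.camera_model(n);K=np.array(m['intrinsics']);D=np.array(m['distortion']);P=np.array(m['pose'])
    v,u=np.mgrid[0:480,0:640];uv=np.stack([u.ravel(),v.ravel()],1).astype(float)
    x=cv2.undistortPoints(uv[:,None],K,D)[:,0];dd=d.ravel();ok=dd>0
    X=np.c_[x*dd[:,None],dd][ok]@P[:3,:3].T+P[:3,3]
    return np.c_[(X[:,:2]-q[:2])@M.T*1000,X[:,2]*1000],uv[ok]
def disc(n,d):
    X,_=cloud(n,d);r=np.hypot(X[:,0],X[:,1])
    L=X[(r<42)&(X[:,2]>62)&(X[:,2]<80)]
    c=np.median(L[:,:2],0);a=np.arctan2(-c[1],-c[0]);print(n,'lug',len(L),c,'angle',a,'z',np.median(L[:,2]))
    S=X[(r<33)&(X[:,2]<28)];
    w,V=np.linalg.eigh(np.cov(S[:,:2].T));v=V[:,1];v=v*np.sign(v[1]);print('slot',len(S),S[:,:2].mean(0),'ang',np.arctan2(-v[0],v[1]))
    B=X[(abs(X[:,0])<25)&(X[:,1]>95)&(X[:,2]>45)&(X[:,2]<75)]
    print('head top',len(B),B.mean(0),np.percentile(B,[2,98],axis=0) if len(B) else '')
E
python3 - <<'E'
from cloud import *
for n in('top','side'):
    p,d=cap(n); disc(n,d)
E
```

```text
[ 0.4973  0.1132 -0.2722] [[-1.8818 -0.1773]
 [ 1.6838 -1.9879]
 [ 0.1261 -0.9351]
 [-0.2027  0.9977]
 [ 0.9108  1.0585]
 [-0.6362  1.0442]]
top lug 118 [-10.6019 -20.1789] angle 1.087040276738511 z 70.34217366702978
slot 389 [0.3008 2.6044] ang 1.1296511672979088
head top 434 [  2.7021 288.8066  60.281 ] [[-21.7283 203.1073  46.4228]
 [ 21.509  422.4369  74.0349]]
side lug 81 [ -9.561  -26.4794] angle 1.2242893670632526 z 68.97595864835299
slot 58 [-0.8044 -3.0423] ang -1.2608929396520954
head top 484 [  2.5448 460.5812  58.6024] [[-22.5339 200.2732  45.6216]
 [ 23.576  888.0007  74.1797]]
```

```bash
sed -i 's/^print(q,r.fun/if 0: print(q,r.fun/; s/^q=r.x//' fit.py; sed -i 's/-.27\]);q=r.x/-.27]);q=r.x+np.array([.0008,-.0005,0])/' fit.py
cat > st.py <<'E'
from fit import *
o=arm.get_obs();w,x,y,z=o['tool_rot'];Rt=R.from_quat([x,y,z,w]).as_matrix()
def heading(): return np.arctan2(Rt[1,0],Rt[0,0])
def state():
    tip=o['eef_pos']+Rt[:,1]*.173
    print('clk',o['clock'],'tip',tip,'base',tob(tip),'headx-base(deg)',np.degrees(heading()-q[2]),'down',Rt[:,1],'F',o['force'],'j',o['joints'],o['grip_width'])
def to(bx,by,z,hd):
    """shift in tool axes to tip target in base mm, z mm; hd = tool x heading in base frame (deg)"""
    tip=o['eef_pos']+Rt[:,1]*.173
    w=np.r_[T(q,np.array([[bx,by]])/1000)[0],z/1000]
    # target rotation
    h=np.radians(hd)+q[2];xd=np.array([np.cos(h),np.sin(h),0]);yd=np.array([0,0,-1.]);Rd=np.c_[xd,yd,np.cross(xd,yd)]
    rv=R.from_matrix(Rt.T@Rd).as_rotvec()
    print('tool shift mm',Rt.T@(w-tip)*1000,'world',(w-tip)*1000,'turn',rv)
E
python3 - <<'E'
from st import *
print(Rt);state()
to(10,-35,150,90+63)
to(10,-35,150,90+63-180)
E
```

```text
[[ 0.9018 -0.      0.4321]
 [-0.4321  0.      0.9018]
 [-0.     -1.      0.    ]]
clk 1.5 tip [0.2484 0.5186 0.2317] base [-349.6319  323.8445] headx-base(deg) -10.00280057850239 down [-0.  0. -1.] F [-0.3083 -0.5705 -0.0412] j [1.0137 0.3773 0.081  1.2744 0.     1.4605] 0.08530397708199093
tool shift mm [ 416.497    81.6774 -290.926 ] world [ 249.9184 -442.3181  -81.6966] turn [-0.     -2.8449  0.    ]
tool shift mm [ 416.497    81.6774 -290.926 ] world [ 249.9184 -442.3181  -81.6966] turn [-0.      0.2967 -0.    ]
```

```bash
python3 -m handwheel '[[[0.01,0,-0.007],[0,0,0]],[[0.025,0,-0.017],[0,0,0]],[[0.033,0,-0.023],[0,0,0]],[[0.033,0,-0.023],[0,0,0]],[[0.033,0,-0.023],[0,0,0]],[[0.033,0,-0.023],[0,0,0]],[[0.02,0,-0.015],[0,0,0]],[[0.01,0,-0.007],[0,0,0]]]' 1
python3 - <<'E'
from st import *
state();to(14.3,-33.6,130,-27)
E
```

```text
clock: 2.17
eef_pos: [0.3703, 0.2998, 0.4037]
tool_rot: [0.69, -0.69, 0.153, -0.155]
force: [-0.3, 1.2, 0.0]
grip_width: 0.0
clk 2.1667 tip [0.3709 0.2998 0.2307] base [-172.8873  146.0479] headx-base(deg) -9.529736959825783 down [ 0.003  -0.0002 -1.    ] F [-0.3253  1.1575  0.0257] j [ 0.5478  0.177  -0.1925  1.1988 -0.0017  0.9864] 2.0366611425990263e-05
tool shift mm [ 214.0622  101.1513 -146.2931] world [ 131.9985 -223.3581 -100.7146] turn [-0.0016  0.3049  0.0026]
```

```bash
python3 -m handwheel '[[[0.015,0.005,-0.01],[0,0,0]],[[0.033,0.014,-0.023],[0,0,0]],[[0.034,0.016,-0.023],[0,0,0]],[[0.034,0.016,-0.023],[0,0,0]],[[0.034,0.016,-0.023],[0,0,0]],[[0.033,0.014,-0.022],[0,0,0]],[[0.02,0.01,-0.014],[0,0.1,0]],[[0.005,0.003,-0.003],[0,0.1,0]]]'
python3 - <<'E'
from st import *
state();to(14.3,-33.6,100,-27)
E
```

```text
clock: 2.83
eef_pos: [0.4961, 0.0781, 0.3154]
tool_rot: [0.672, -0.668, 0.221, -0.23]
force: [1.2, 0.4, -0.3]
grip_width: 0.0002
clk 2.8333 tip [0.4985 0.0782 0.1424] base [  9.6563 -33.0796] headx-base(deg) -21.623428392857107 down [ 0.0138  0.0004 -0.9999] F [ 1.1793  0.3576 -0.2933] j [ 0.0298  0.2712 -0.3067  0.979  -0.      0.6794] 0.00016681731898019343
tool shift mm [ 4.0516 42.4592  0.8582] world [  4.3328  -1.7496 -42.404 ] turn [-0.0092  0.0939  0.0104]
```

```bash
python3 -m handwheel '[[[0.004,0.01,0.001],[-0.009,0.06,0.01]],[[0,0.02,0],[0,0.03,0]],[[0,0.015,0],[0,0,0]],[[0,0.01,0],[0,0,0]],[[0,0.004,0],[0,0,0]],[[0,0,0],[0,0,0]],[[0,0,0],[0,0,0]],[[0,0,0],[0,0,0]]]'
python3 - <<'E'
from st import *
state();to(14.3,-33.6,44,-27)
for n in('top','side'):
    p,d=cap(n)
    c=p[180:300,270:430] if n=='top' else p[200:320,250:410]
    cv2.imwrite(f'pics/{n}1.png',cv2.resize(c,None,fx=5,fy=5,interpolation=cv2.INTER_CUBIC))
E
```

```text
clock: 3.5
eef_pos: [0.4997, 0.0669, 0.2545]
tool_rot: [-0.656, 0.658, -0.262, 0.263]
force: [-0.4, 0.2, 0.7]
grip_width: 0.0001
clk 3.5 tip [0.4998 0.0663 0.0815] base [ 14.0362 -44.1761] headx-base(deg) -27.938272829548254 down [ 0.0004 -0.0035 -1.    ] F [-0.3611  0.232   0.6618] j [ 0.0082  0.3369 -0.3874  0.8461 -0.0035  0.7681] 0.00011143160006562185
tool shift mm [-4.822  37.4372  9.5528] world [  3.0974  10.1158 -37.4717] turn [ 0.0023 -0.0164  0.0027]
```

View pics/top1.png

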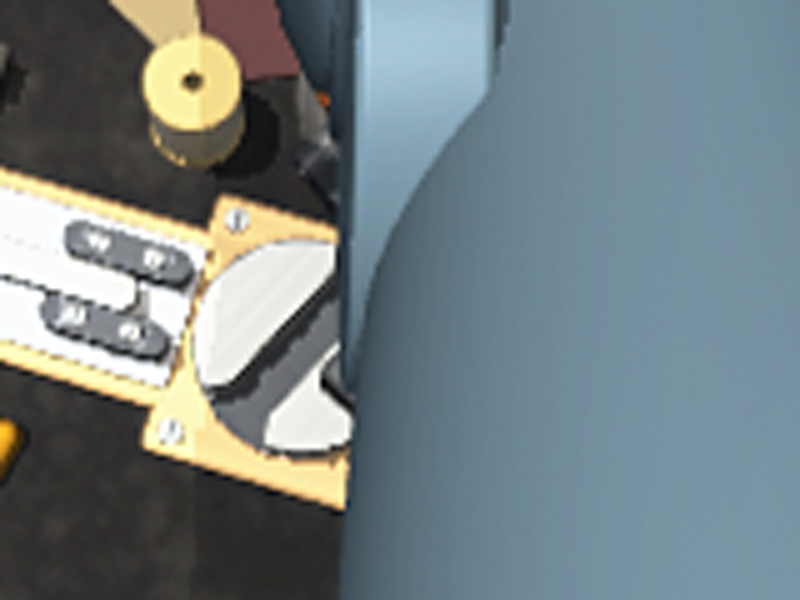

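View pics/side1.png

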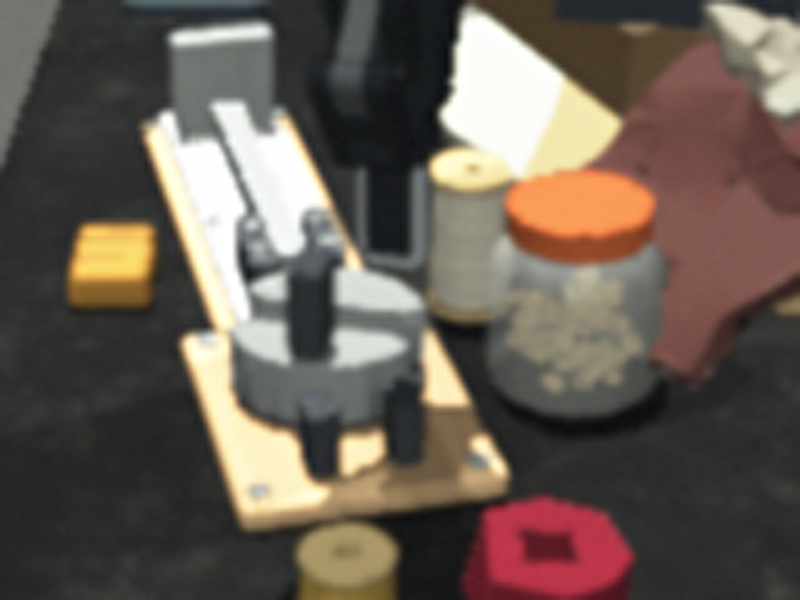

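```bash
python3 -m handwheel '[[[-0.002,0,0.004],[0,0,0]],[[-0.002,0.004,0.004],[0,0,0]],[[0,0.008,0],[0,0,0]],[[0,0.008,0],[0,0,0]],[[0,0.008,0],[0,0,0]],[[0,0.005,0],[0,0,0]],[[0,0,0],[0,0,0]],[[0,0,0],[0,0,0]]]'
python3 - <<'E'
from st import *
state();to(14.3,-33.6,44,-27)
tip=o['eef_pos']+Rt[:,1]*.173
u=proj('side',tip)[0];print((u-[250,200])*5)
for n in('side',):
    p,d=cap(n)
    c=p[200:320,250:410]
    cv2.imwrite(f'pics/{n}2.png',cv2.resize(c,None,fx=5,fy=5,interpolation=cv2.INTER_CUBIC))
E
```

```text
clock: 4.27
eef_pos: [0.5037, 0.0773, 0.2193]
tool_rot: [-0.656, 0.657, -0.26, 0.263]
force: [0.5, -0.2, 0.4]
grip_width: -0.0001
clk 4.2667 tip [0.5044 0.0768 0.0463] base [ 15.7169 -32.8754] headx-base(deg) -27.82763295189869 down [ 0.0041 -0.0032 -1.    ] F [ 0.5262 -0.1588  0.4017] j [ 0.0287  0.3841 -0.4225  0.7602 -0.0034  0.7866] -0.00010895694366406866
tool shift mm [-0.9266  2.2656 -1.3033] world [-1.5595 -0.317  -2.271 ] turn [-0.0004 -0.0144  0.0052]
[388.6719 329.1681]
```

View pics/side2.png

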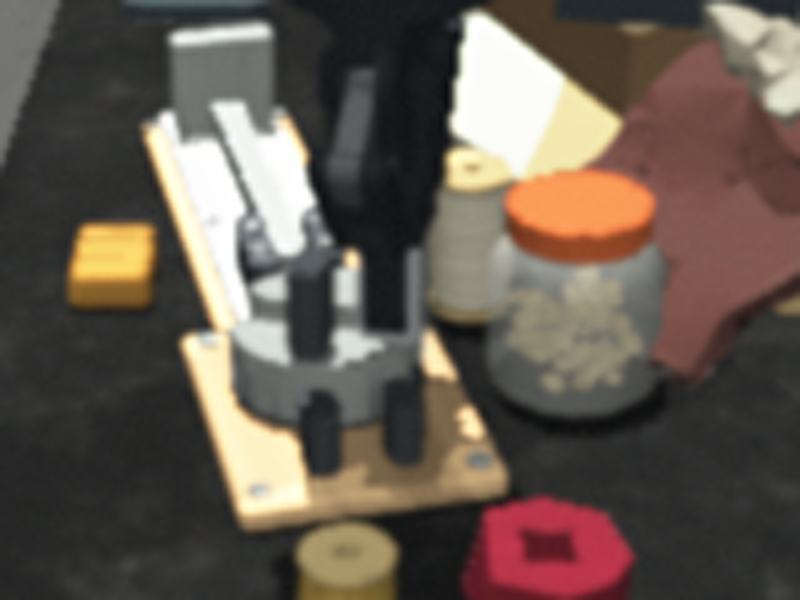

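```bash
python3 -m handwheel '[[[-0.003,0,0],[0,0,0]],[[-0.003,0,0],[0,0,0]],[[-0.003,0,0],[0,0,0]],[[-0.002,0,-0.001],[0,0.05,0]],[[-0.0024,0,-0.0018],[0,0.1,0]],[[-0.0024,0,-0.0018],[0,0.1,0]],[[-0.0024,0,-0.0018],[0,0.1,0]],[[-0.001,0,-0.001],[0,0.05,0]]]'
cat > pl.py <<'E'
from st import *
state()
h=heading()-q[2]; a=h+np.pi/2  # disc angle if face flush
tip=o['eef_pos']+Rt[:,1]*.173;b=tob(tip);t=np.array([np.sin(a),-np.cos(a)]);u=-np.array([np.cos(a),np.sin(a)])
print('flush a',a,'t',b@t,'u',b@u)
E
python3 - <<'E'
from pl import *
for n in('side','top'):
    p,d=cap(n);disc=None
    c=p[200:320,250:410] if n=='side' else p[180:300,270:430]
    cv2.imwrite(f'pics/{n}3.png',cv2.resize(c,None,fx=5,fy=5,interpolation=cv2.INTER_CUBIC))
E
```

```text
clock: 4.98
eef_pos: [0.4858, 0.0866, 0.2211]
tool_rot: [-0.587, 0.589, -0.387, 0.398]
force: [0.8, -1.3, -1.5]
grip_width: -0.0
clk 4.9833 tip [0.4878 0.0847 0.0482] base [ -2.4146 -29.6822] headx-base(deg) -51.897012753842596 down [ 0.0117 -0.0106 -0.9999] F [ 0.8246 -1.3169 -1.5494] j [ 0.0508  0.3513 -0.468   0.7403 -0.0112  1.2287] -3.885150941894784e-05
flush a 0.6650225822908538 t 21.867059866909045 u 20.216237694464017
```

View pics/side3.png

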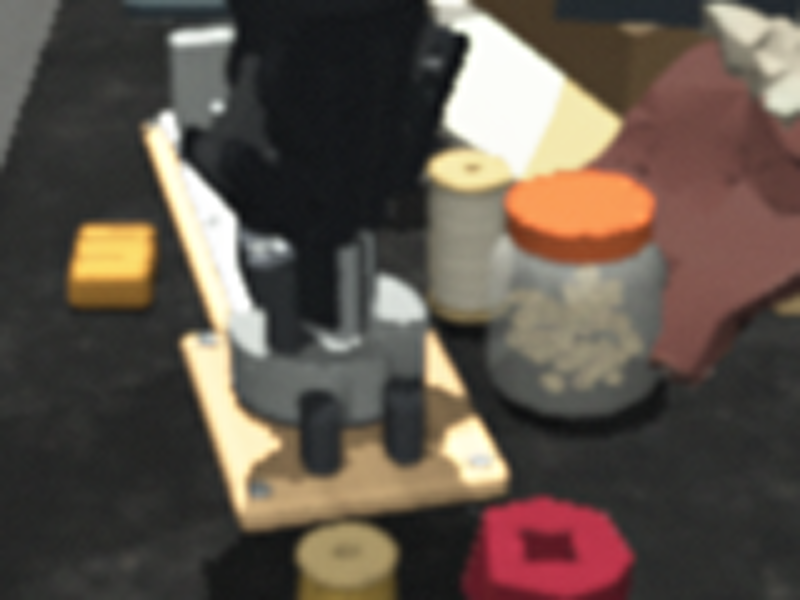

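View pics/top3.png

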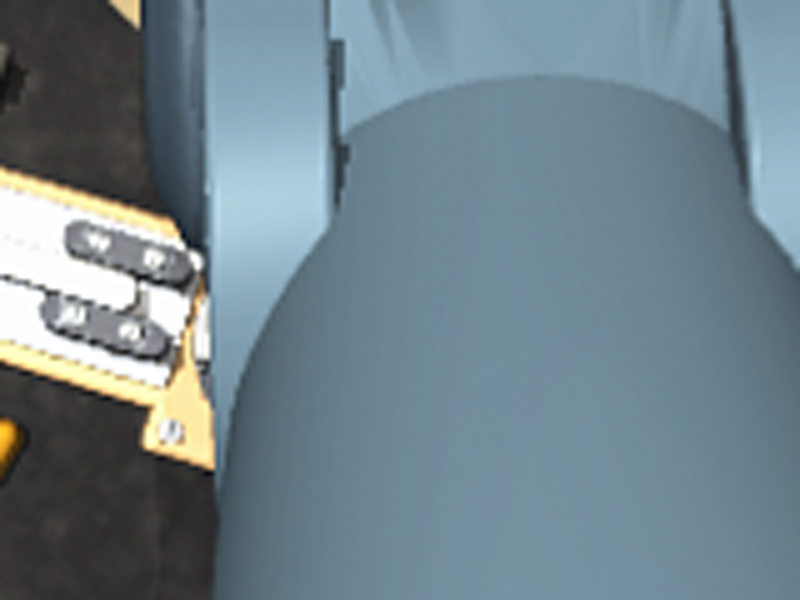

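Run:
```python
from pl import *
to(-16.2,-27,48,-73)
to(-23.5,-20,48,-90)
```

```text
clk 5.0833 tip [0.4878 0.0849 0.0482] base [ -2.5015 -29.5596] headx-base(deg) -51.62223873378623 down [ 0.0115 -0.0101 -0.9999] F [ 1.4065 -1.687  -0.4646] j [ 0.0508  0.3514 -0.4678  0.7406 -0.0107  1.2239] 0.00018940639041910816
flush a 0.6698182936397783 t 21.61974076647183 u 20.312953646696922
tool shift mm [-10.5125  -0.0355  -9.1495] world [-12.506    6.1481  -0.1701] turn [-0.0091  0.3732  0.0124]
tool shift mm [-20.5313  -0.1826 -10.5254] world [-17.6553  14.853   -0.1701] turn [-0.011   0.6699  0.011 ]
```

```bash
python3 -m handwheel '[[[-0.0025,0,-0.0022],[-0.009,0.08,0.012]],[[-0.0025,0,-0.0022],[0,0.08,0]],[[-0.0026,0,-0.002],[0,0.08,0]],[[-0.0026,0,-0.0018],[0,0.06,0]],[[-0.0015,0,-0.001],[0,0.04,0]],[[0,0,0],[0,0,0]],[[0,0,0],[0,0,0]],[[0,0,0],[0,0,0]]]'
python3 - <<'E'
from pl import *
to(-23.5,-20,48,-90)
for n in('side',):
    p,d=cap(n)
    c=p[200:320,250:410]
    cv2.imwrite(f'pics/{n}4.png',cv2.resize(c,None,fx=5,fy=5,interpolation=cv2.INTER_CUBIC))
E
```

```text
clock: 5.75
eef_pos: [0.4756, 0.0947, 0.2228]
tool_rot: [-0.513, 0.514, -0.483, 0.49]
force: [0.8, -1.4, -1.2]
grip_width: 0.0003
clk 5.75 tip [0.4765 0.0933 0.0498] base [-15.6449 -24.5185] headx-base(deg) -71.29433706757901 down [ 0.0051 -0.0082 -1.    ] F [ 0.7822 -1.3548 -1.2355] j [ 0.068   0.3378 -0.4836  0.7449 -0.0085  1.5845] 0.00025668611539769704
flush a 0.3264754069390039 t 18.206036681572037 u 22.68173044887102
tool shift mm [-6.8138  1.6888 -5.9991] world [-6.3512  6.464  -1.7744] turn [-0.006   0.3265  0.0076]
```

View pics/side4.png

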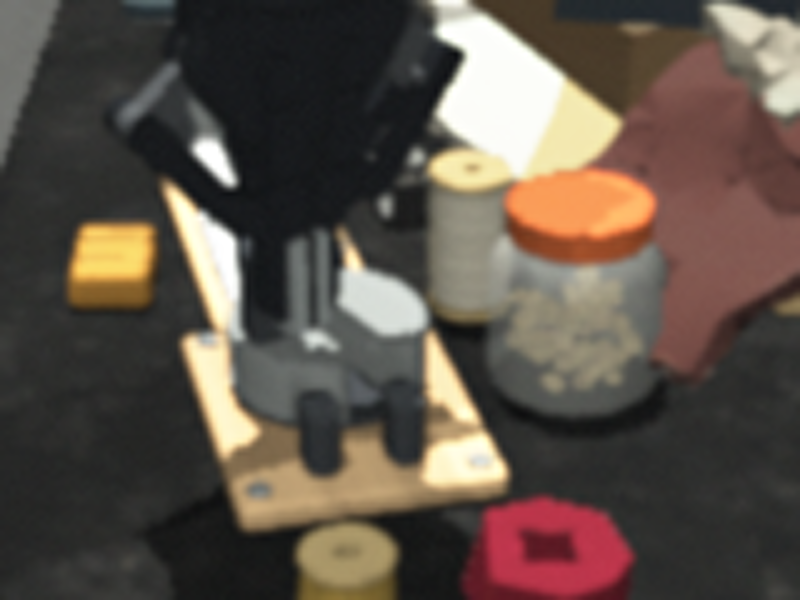

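```bash
python3 -m handwheel '[[[-0.0018,0.001,-0.0016],[-0.003,0.07,0.004]],[[-0.0018,0,-0.0016],[0,0.07,0]],[[-0.0018,0,-0.0014],[0,0.07,0]],[[-0.0012,0,-0.0012],[0,0.05,0]],[[0,0,0],[0,0.02,0]],[[0,0,0],[0,0,0]],[[0,0,0],[0,0,0]],[[0,0,0],[0,0,0]]]'
python3 - <<'E'
from pl import *
to(-23.5,-18,48,-90)
for n in('side',):
    p,d=cap(n)
    c=p[200:320,250:410]
    cv2.imwrite(f'pics/{n}5.png',cv2.resize(c,None,fx=5,fy=5,interpolation=cv2.INTER_CUBIC))
E
```

```text
clock: 6.47
eef_pos: [0.4708, 0.1003, 0.2222]
tool_rot: [-0.438, 0.439, -0.552, 0.557]
force: [-0.2, -1.0, -0.5]
grip_width: 0.0004
clk 6.4667 tip [0.4714 0.099  0.0493] base [-22.0426 -20.37  ] headx-base(deg) -87.71212804684319 down [ 0.0033 -0.0078 -1.    ] F [-0.221  -1.0183 -0.4958] j [ 0.0804  0.3333 -0.492   0.7428 -0.0081  1.8834] 0.0003928218117558965
flush a 0.03993089844661979 t 19.47380738929534 u 22.838217442331104
tool shift mm [-2.4348  1.2266 -1.3678] world [-0.7666  2.6745 -1.2502] turn [-0.0052  0.0399  0.0067]
```

View pics/side5.png

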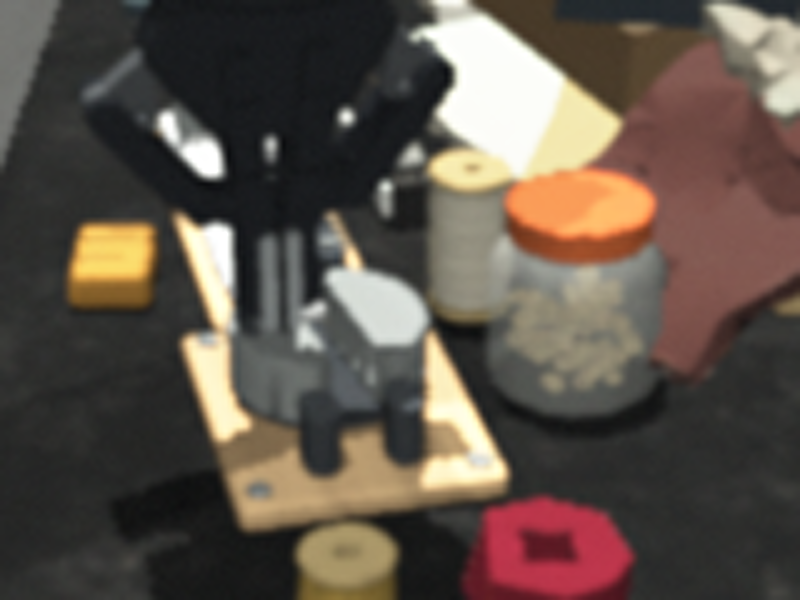

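Run:
```python
from fit import *
f=lambda c:tob(atz('side',(c[0]/5+250-.4,c[1]/5+200-.4),.036))
a,b=f((325,275)),f((371,346));d=a-b;print(a,b,np.arctan2(-d[0],d[1]))
for ang in(0,.05,.1,.2):
    pts=[]
    for y in(33,-28):
        x=8.5;c,s=np.cos(ang),np.sin(ang)
        w=T(q,np.array([[c*x-s*y,s*x+c*y]])/1000)[0];u=proj('side',[w[0],w[1],.036])[0];pts.append((u-[250,200]+.4)*5)
    print(ang,np.round(pts))
```

```text
[ 6.516 29.748] [ 10.9215 -23.972 ] 0.08182615778765641
0 [[328. 270.]
 [367. 353.]]
0.05 [[324. 270.]
 [371. 351.]]
0.1 [[319. 270.]
 [374. 350.]]
0.2 [[310. 271.]
 [381. 348.]]
```

```bash
python3 -m handwheel '[[[-0.001,0,-0.0005],[0,0.02,0]],[[-0.001,0,-0.0005],[0,0.02,0]],[[-0.0005,0,0],[0,0,0]],[[0,0,0],[0,0,0]],[[0,0,0],[0,0,0]],[[0,0,0],[0,0,0]],[[0,0,0],[0,0,0]],[[0,0,0],[0,0,0]]]'
python3 - <<'E'
from pl import *
to(-23.5,-18,48,-90)
for n in('side',):
    p,d=cap(n)
    c=p[250:310,290:370]
    cv2.imwrite(f'pics/{n}6.png',cv2.resize(c,None,fx=10,fy=10,interpolation=cv2.INTER_CUBIC))
E
```

```text
clock: 7.18
eef_pos: [0.4703, 0.1027, 0.2222]
tool_rot: [-0.425, 0.428, -0.561, 0.567]
force: [-0.0, -2.0, -0.4]
grip_width: 0.0001
clk 7.1833 tip [0.4707 0.101  0.0492] base [-23.2322 -18.6345] headx-base(deg) -90.20031965642421 down [ 0.0027 -0.0099 -0.9999] F [-0.0258 -2.0323 -0.4458] j [ 0.086   0.3338 -0.4915  0.7438 -0.0101  1.9324] 5.8219884834251096e-05
flush a -0.0034962375610663177 t 18.71559215664118 u 23.166881984546162
tool shift mm [-0.6441  1.1969 -0.2763] world [-0.0874  0.6831 -1.204 ] turn [-0.0052 -0.0035  0.0088]
```

View pics/side6.png

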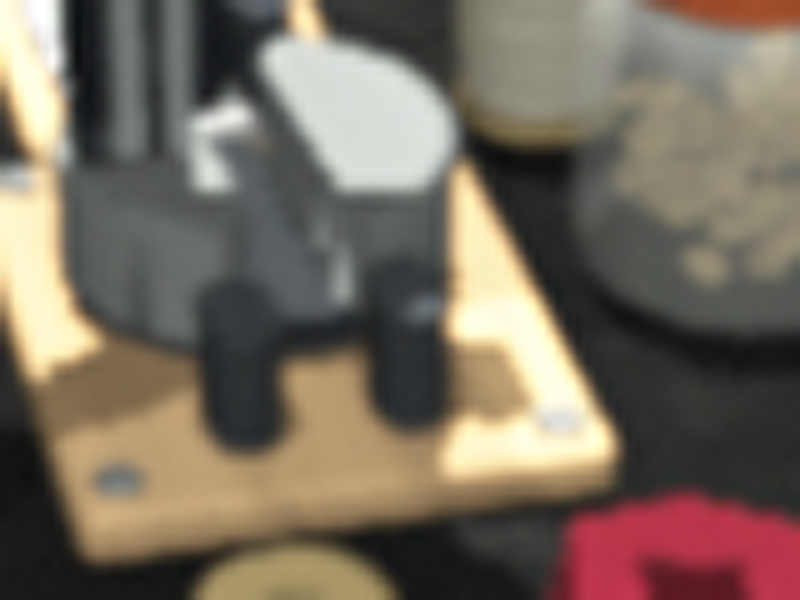

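```bash
python3 -m handwheel '[[[0.005,0,0],[0,0,0]],[[0.006,0,0],[0,0,0]],[[0.002,-0.01,0],[0,0,0]],[[0,-0.02,0],[0,0,0]],[[0,-0.03,0],[0,0,0]],[[0,-0.025,0],[0,0,0]],[[0,-0.01,0],[0,0,0]],[[0,0,0],[0,0,0]]]'
python3 - <<'E'
from st import *
state();to(0,238,110,-90)
E
```

```text
clock: 7.9
eef_pos: [0.4644, 0.0892, 0.3233]
tool_rot: [-0.425, 0.428, -0.563, 0.565]
force: [0.0, 0.7, -0.4]
grip_width: -0.0003
clk 7.9 tip [0.4643 0.0884 0.1503] base [-26.1114 -32.4664] headx-base(deg) -90.23319296044781 down [-0.0006 -0.0044 -1.    ] F [ 0.0045  0.6868 -0.4402] j [ 0.0567  0.2171 -0.3568  0.9978 -0.0043  1.9038] -0.00031752703201202884
tool shift mm [-270.7443   39.1484   24.988 ] world [ 97.8634 253.489  -40.3184] turn [-0.0006 -0.0041  0.0044]
```

```bash
python3 -m handwheel '[[[-0.02,0,0.003],[0,0,0]],[[-0.035,0,0.003],[0,0,0]],[[-0.04,0,0.004],[0,0,0]],[[-0.04,0,0.004],[0,0,0]],[[-0.04,0,0.004],[0,0,0]],[[-0.04,0,0.004],[0,0,0]],[[-0.03,0,0.003],[0,0,0]],[[-0.015,0,0],[0,0,0]]]'
python3 - <<'E'
from cloud import *
from st import *
state();to(0,238,110,-90)
for n in('top','side'):
    p,d=cap(n); disc(n,d)
    c=p[180:300,270:430] if n=='top' else p[200:320,250:410]
    cv2.imwrite(f'pics/{n}7.png',cv2.resize(c,None,fx=5,fy=5,interpolation=cv2.INTER_CUBIC))
E
```

```text
clock: 8.57
eef_pos: [0.5626, 0.3375, 0.3219]
tool_rot: [-0.423, 0.424, -0.565, 0.567]
force: [-0.9, -0.6, 0.5]
grip_width: -0.0001
clk 8.5667 tip [0.5626 0.3369 0.1489] base [  1.8165 233.355 ] headx-base(deg) -90.86326452317239 down [ 0.0003 -0.0033 -1.    ] F [-0.8858 -0.5618  0.4919] j [ 0.4444  0.5761  0.1824  1.1783 -0.0031  2.3024] -8.482683395644251e-05
tool shift mm [-4.7365 38.8788 -1.9341] world [ -0.5009   4.9623 -38.8955] turn [-0.0012 -0.0151  0.0031]
top lug 114 [-24.3784  -0.31  ] angle 0.012716967435011916 z 70.57636450561405
slot 379 [ 1.873  -0.1999] ang 0.06020721263444897
head top 239 [ -1.6441 207.9926  57.674 ] [[-22.3075 203.2819  45.7844]
 [ 19.8188 215.0049  62.8979]]
side lug 91 [-23.363   -6.2084] angle 0.25973493308955437 z 68.78630168637034
slot 202 [ 5.6142 -5.5966] ang -0.07154415733419614
head top 480 [  1.8582 455.3816  58.1101] [[-22.4712 200.4448  45.5041]
 [ 23.5169 890.482   74.0097]]
```

View pics/top7.png

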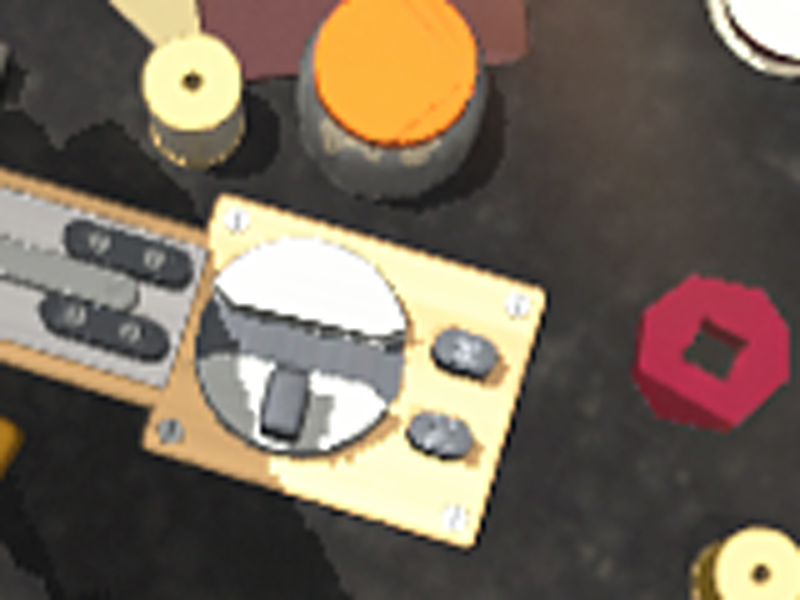

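View pics/side7.png

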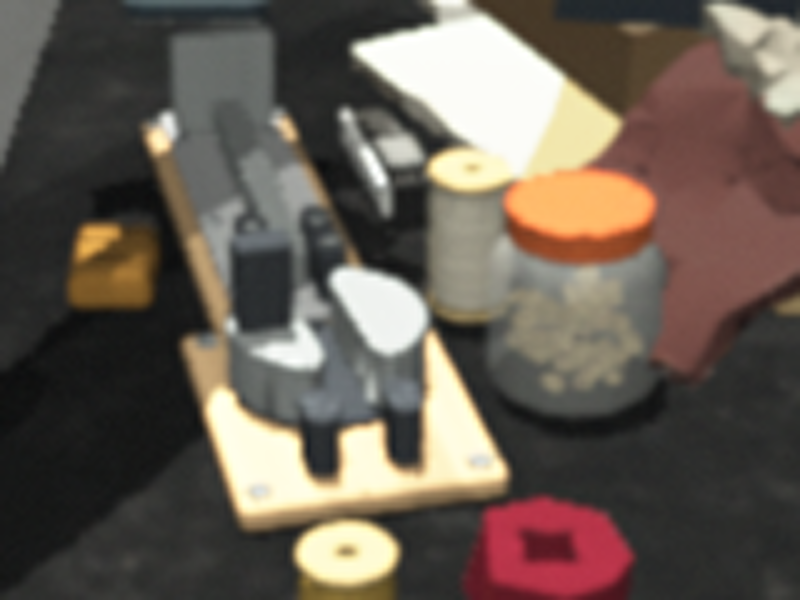

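Run:
```python
from fit import *
p,d=cap('top','top8.png')
c=p[215:275,300:380];cv2.imwrite('pics/top8z.png',cv2.resize(c,None,fx=10,fy=10,interpolation=cv2.INTER_CUBIC))
```

```text
(no output)
```

View pics/top8z.png

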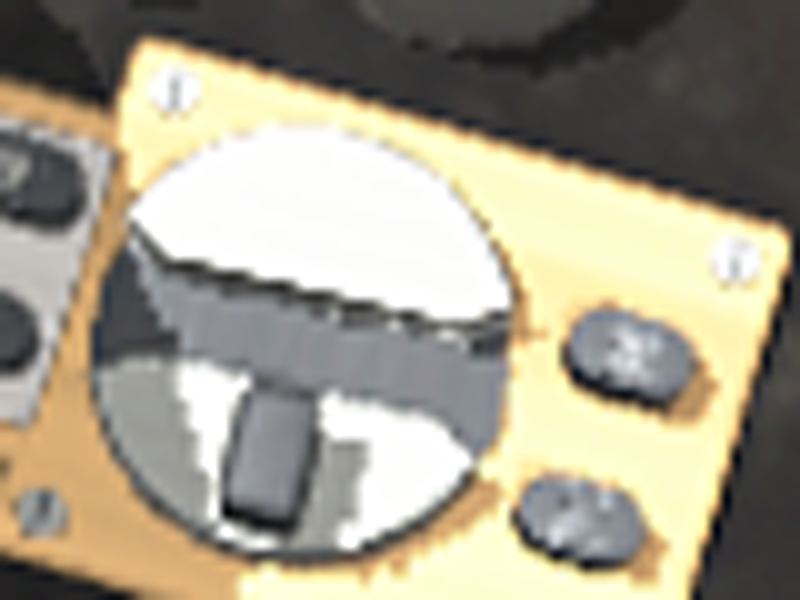

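Run:
```python
from fit import *
f=lambda c,z:tob(atz('top',(c[0]/10+300-.45,c[1]/10+215-.45),z))
for a,b,z in[((170,262),(460,325),.036),((185,360),(430,410),.036),((150,42),(780,228),.01)]:
    A,B=f(a,z),f(b,z);e=A-B;print(A,B,np.arctan2(-e[0],e[1]))
for ang in(0,.07):
  for x in(8.5,-8.5):
    pts=[]
    for y in(25,-25):
        c,s=np.cos(ang),np.sin(ang)
        w=T(q,np.array([[c*x-s*y,s*x+c*y]])/1000)[0];u=proj('top',[w[0],w[1],.036])[0];pts.append((u-[300,215]+.45)*10)
    print(ang,np.round(pts).tolist())
```

```text
[ 5.4493 26.0231] [  9.4838 -22.9223] 0.08224342484920244
[-9.4762 18.8001] [ -5.534  -22.2746] 0.09568323140191962
[44.7757 42.1711] [ 45.4873 -70.1936] 0.0063332431223641255
0 [[181.0, 246.0], [470.0, 334.0]]
0 [[151.0, 343.0], [441.0, 432.0]]
0.07 [[175.0, 256.0], [470.0, 323.0]]
0.07 [[152.0, 355.0], [447.0, 423.0]]
```

```bash
python3 -m handwheel '[[[0.02,0,-0.002],[0,0,0]],[[0.035,0,-0.003],[0,0,0]],[[0.04,0,-0.004],[0,0,0]],[[0.04,0,-0.004],[0,0,0]],[[0.04,0,-0.004],[0,0,0]],[[0.04,0,-0.004],[0,0,0]],[[0.03,0,-0.003],[0,0,0]],[[0.015,0,0],[0,0,0]]]'
python3 - <<'E'
from st import *
state();to(-23.5,-32,60,-90)
E
```

```text
clock: 9.38
eef_pos: [0.4551, 0.0811, 0.3191]
tool_rot: [-0.419, 0.426, -0.566, 0.568]
force: [0.4, 0.1, -0.6]
grip_width: 0.0002
clk 9.3833 tip [0.454  0.0798 0.1461] base [-33.614  -43.5407] headx-base(deg) -91.00296017122973 down [-0.0059 -0.0079 -1.    ] F [ 0.3871  0.11   -0.6303] j [ 0.0414  0.2031 -0.3865  0.9875 -0.0077  1.9019] 0.0001859241398729561
tool shift mm [-12.5137  85.9989  10.2011] world [ 12.8443   8.3967 -86.1452] turn [ 0.0035 -0.0175  0.0092]
```

```bash
python3 -m handwheel '[[[-0.005,0,0.004],[0.0035,-0.015,0.009]],[[-0.005,0.01,0.004],[0,0,0]],[[-0.002,0.02,0.001],[0,0,0]],[[0,0.025,0],[0,0,0]],[[0,0.02,0],[0,0,0]],[[0,0.01,0],[0,0,0]],[[0,0.002,0],[0,0,0]],[[0,0,0],[0,0,0]]]'
python3 - <<'E'
from st import *
state();to(-23.5,-30,50,-90)
E
```

```text
clock: 10.05
eef_pos: [0.4642, 0.0861, 0.2264]
tool_rot: [-0.425, 0.423, -0.566, 0.566]
force: [0.3, 0.0, 0.7]
grip_width: -0.0001
clk 10.05 tip [0.4645 0.0861 0.0534] base [-25.2208 -34.5711] headx-base(deg) -90.7430985820275 down [ 0.002   0.0005 -1.    ] F [0.3455 0.0282 0.7141] j [ 0.0487  0.3122 -0.5106  0.7459  0.0004  1.9047] -9.269337861869167e-05
tool shift mm [-4.5896  3.3606  1.6553] world [ 2.8863  3.9401 -3.3529] turn [-0.0018 -0.013  -0.001 ]
```

```bash
python3 -m handwheel '[[[-0.003,0.002,0.001],[0,-0.013,0]],[[-0.003,0.001,0],[0,0,0]],[[-0.003,0,0],[0,0,0]],[[-0.003,0,0],[0,0,0]],[[-0.002,0,0],[0,0,0]],[[-0.001,0,0],[0,0,0]],[[0,0,0],[0,0,0]],[[0,0,0],[0,0,0]]]'
python3 - <<'E'
from st import *
state();to(-23.5,-16.2,50,-90)
E
```

```text
clock: 10.72
eef_pos: [0.4708, 0.1027, 0.2251]
tool_rot: [-0.429, 0.427, -0.561, 0.564]
force: [-0.5, -1.2, -0.6]
grip_width: 0.0
clk 10.7167 tip [0.4717 0.1024 0.0521] base [-22.7158 -16.9913] headx-base(deg) -89.82332450566241 down [ 0.0049 -0.0015 -1.    ] F [-0.4894 -1.25   -0.6313] j [ 0.0835  0.3294 -0.4889  0.7477 -0.0019  1.9234] 8.72947966160508e-06
tool shift mm [-0.7941  2.0827 -0.7924] world [-0.5425  0.973  -2.0869] turn [-0.0051  0.0031  0.0002]
```

```bash
python3 -m handwheel '[[[-0.001,0,0],[0,0,0]],[[0,0,0],[0,0,0]],[[0,0,0],[0,0,0]],[[0,0,0],[0,0,0]],[[0,0,0],[0,0,0]],[[0,0,0],[0,0,0]],[[0,0,0],[0,0,0]],[[0,0,0],[0,0,0]]]'
python3 - <<'E'
from st import *
state();to(-23.5,-16.2,50,-90)
E
```

```text
clock: 11.38
eef_pos: [0.4709, 0.1032, 0.2252]
tool_rot: [-0.429, 0.427, -0.561, 0.564]
force: [-0.8, -0.8, 1.3]
grip_width: -0.0001
clk 11.3833 tip [0.4718 0.103  0.0522] base [-22.7992 -16.4375] headx-base(deg) -89.88669928896843 down [ 0.0047 -0.0016 -1.    ] F [-0.8379 -0.8199  1.3103] j [ 0.0847  0.3297 -0.488   0.7485 -0.002   1.9257] -0.00012522955030799267
tool shift mm [-0.2395  2.2171 -0.7114] world [-0.6111  0.4172 -2.2207] turn [-0.005   0.002   0.0002]
```

Retreat and look again.

```bash
python3 -m handwheel '[[[0.005,0,0],[0,0,0]],[[0.006,0,0],[0,0,0]],[[0.002,-0.01,0],[0,0,0]],[[0,-0.02,0],[0,0,0]],[[0,-0.03,0],[0,0,0]],[[0,-0.025,0],[0,0,0]],[[-0.01,-0.005,0],[0,0,0]],[[-0.03,0,0.003],[0,0,0]]]'
python3 -m handwheel '[[[-0.04,0,0.003],[0,0,0]],[[-0.04,0,0.003],[0,0,0]],[[-0.04,0,0.004],[0,0,0]],[[-0.04,0,0.004],[0,0,0]],[[-0.04,0,0.004],[0,0,0]],[[-0.025,0,0.003],[0,0,0]],[[-0.01,0,0.002],[0,0,0]],[[0,0,0],[0,0,0]]]'
python3 - <<'E'
from cloud import *
from st import *
state();to(0,238,110,-90)
p,d=cap('top','top9.png');disc('top',d)
c=p[215:275,300:380];cv2.imwrite('pics/top9z.png',cv2.resize(c,None,fx=10,fy=10,interpolation=cv2.INTER_CUBIC))
cv2.imwrite('pics/top9h.png',cv2.resize(p[160:300,170:330],None,fx=4,fy=4,interpolation=cv2.INTER_CUBIC))
E
```

```text
clock: 12.05
eef_pos: [0.4788, 0.1243, 0.3219]
tool_rot: [-0.427, 0.425, -0.563, 0.565]
force: [0.6, 0.2, -0.5]
grip_width: -0.0002
clock: 12.72
eef_pos: [0.5698, 0.3596, 0.326]
tool_rot: [-0.432, 0.42, -0.564, 0.565]
force: [-0.5, -0.3, -0.6]
grip_width: 0.0
clk 12.7167 tip [0.5723 0.3609 0.1531] base [  4.6543 259.0677] headx-base(deg) -90.29811486525992 down [ 0.014   0.008  -0.9999] F [-0.5266 -0.2777 -0.5579] j [0.4687 0.6023 0.2383 1.1908 0.0008 2.3169] 1.5298013076794084e-05
tool shift mm [21.5844 42.7613 -5.0268] world [-10.1468 -19.0408 -43.0601] turn [-0.0113 -0.0053 -0.0114]
top lug 118 [-24.6459   1.195 ] angle -0.04845015398068994 z 70.29917549626258
slot 381 [ 1.8108 -0.4472] ang -0.013302593511281801
head top 244 [ -1.4418 213.5284  58.0767] [[-22.3947 202.9696  46.5076]
 [ 19.6135 376.5856  63.8373]]
```

View pics/top9z.png

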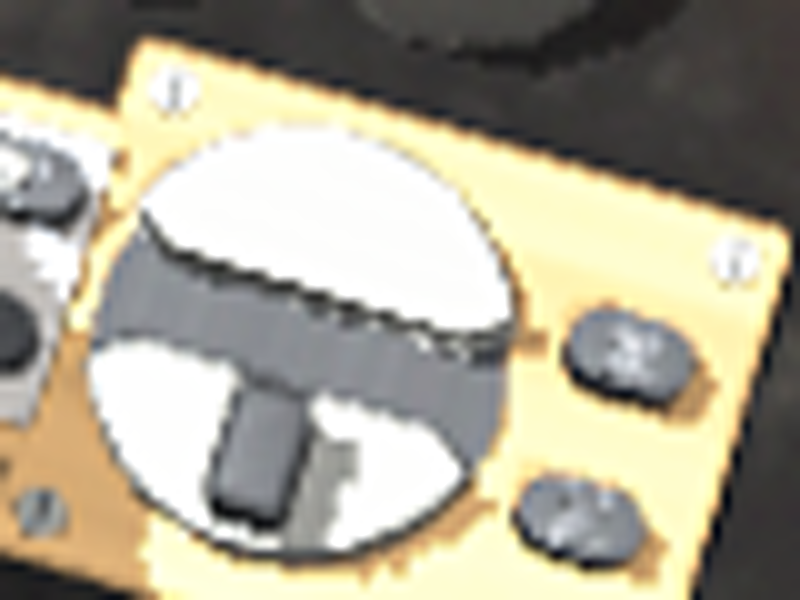

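View pics/top9h.png

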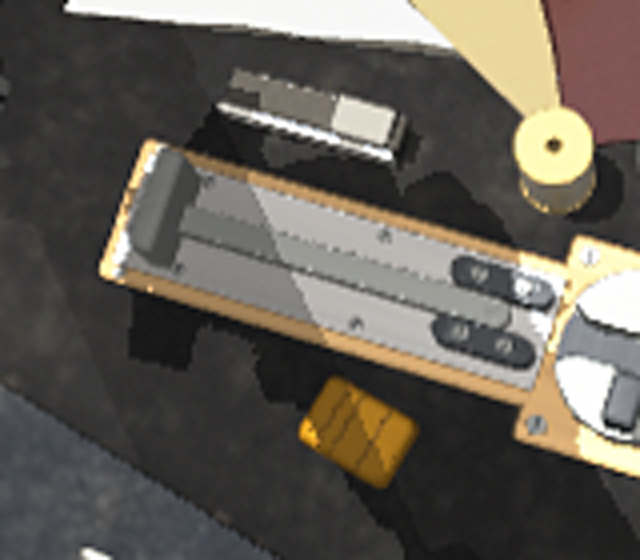

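```bash
python3 -m handwheel '[[[0.008,0,-0.002],[-0.011,-0.005,-0.011]],[[0.006,0.01,-0.002],[0,0,0]],[[0.004,0.02,-0.001],[0,0,0]],[[0,0.025,0],[0,0,0]],[[0,0.022,0],[0,0,0]],[[0,0.015,0],[0,0,0]],[[0,0.007,0],[0,0,0]],[[0,0,0],[0,0,0]]]'
python3 - <<'E'
from st import *
state();to(0,236,28,-90)
p,d=cap('side');cv2.imwrite('pics/side10.png',cv2.resize(p[150:320,240:400],None,fx=3.5,fy=3.5,interpolation=cv2.INTER_CUBIC))
E
```

```text
clock: 13.43
eef_pos: [0.5552, 0.3302, 0.2273]
tool_rot: [0.423, -0.427, 0.565, -0.565]
force: [-0.1, 2.0, -1.5]
grip_width: 0.0001
clk 13.4333 tip [0.5543 0.3297 0.0543] base [ -4.2481 224.1421] headx-base(deg) -90.49570259077137 down [-0.005 -0.003 -1.   ] F [-0.0801  2.0296 -1.4884] j [ 0.4386  0.62    0.0042  0.9607 -0.0006  2.2902] 0.00013754809538354002
tool shift mm [-12.0072  26.218    4.2503] world [  7.2796  10.2793 -26.2862] turn [ 0.004  -0.0087  0.0043]
```

View pics/side10.png

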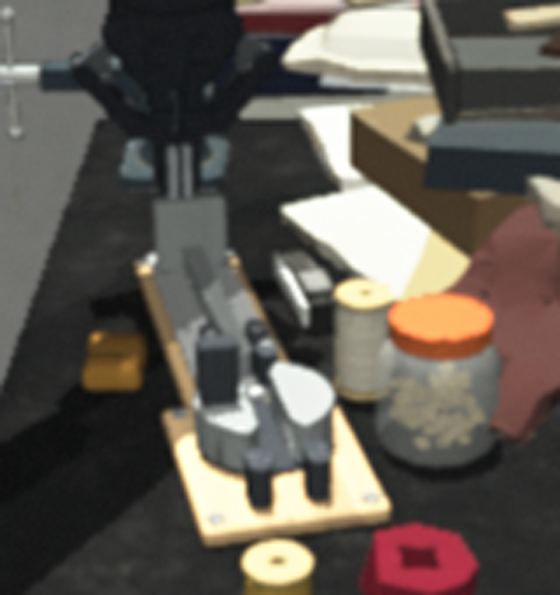

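```bash
python3 -m handwheel '[[[-0.005,0,0.002],[0.004,-0.008,0.004]],[[-0.005,0,0.002],[0,0,0]],[[-0.002,0.004,0.001],[0,0,0]],[[0,0.008,0],[0,0,0]],[[0,0.008,0],[0,0,0]],[[0,0.005,0],[0,0,0]],[[0,0,0],[0,0,0]],[[0,0,0],[0,0,0]]]'
python3 - <<'E'
from st import *
state();to(0,110,28,-90)
E
```

```text
clock: 14.15
eef_pos: [0.5656, 0.3405, 0.2051]
tool_rot: [-0.429, 0.426, -0.562, 0.565]
force: [0.3, 0.1, 0.3]
grip_width: -0.0001
clk 14.15 tip [0.5666 0.3404 0.0321] base [  4.6974 237.7971] headx-base(deg) -90.05318020221114 down [ 0.0059 -0.0005 -1.    ] F [0.3152 0.1325 0.3244] j [ 0.4466  0.6605  0.0157  0.921  -0.003   2.2905] -0.00011258289125661384
tool shift mm [127.8056   3.9146  -4.6016] world [ -38.882  -121.8292   -4.0777] turn [-0.0058 -0.0009 -0.0011]
```

```bash
python3 -m handwheel '[[[0.004,0.001,-0.0025],[-0.005,0,0]],[[0.006,0.001,-0.0015],[0,0,0]],[[0.006,0,0],[0,0,0]],[[0.006,0,0],[0,0,0]],[[0.006,0,0],[0,0,0]],[[0.006,0,0],[0,0,0]],[[0.005,0,0],[0,0,0]],[[0.004,0,0],[0,0,0]]]'
python3 - <<'E'
from st import *
state();to(0,110,28,-90)
E
```

```text
clock: 14.82
eef_pos: [0.5484, 0.2972, 0.203]
tool_rot: [0.429, -0.426, 0.564, -0.562]
force: [0.8, 2.0, -2.0]
grip_width: 0.0001
clk 14.8167 tip [0.5486 0.2979 0.03  ] base [ -1.2055 191.9334] headx-base(deg) -89.99431537558553 down [ 0.001  0.004 -1.   ] F [ 0.8254  2.0043 -1.9863] j [ 0.3942  0.5978 -0.106   0.8645  0.0033  2.2371] 9.148623028039586e-05
tool shift mm [81.9411  1.69    1.1976] world [-20.8662 -79.241   -2.0265] turn [ 0.0001  0.0001 -0.0041]
```

```bash
python3 -m handwheel '[[[0.005,0,0.0005],[0,0,0]],[[0.005,0,0.0005],[0,0,0]],[[0.005,0,0],[0,0,0]],[[0.005,0,0],[0,0,0]],[[0.005,0,0],[0,0,0]],[[0.005,0,0],[0,0,0]],[[0.004,0,0],[0,0,0]],[[0.003,0,0],[0,0,0]]]'
python3 - <<'E'
from st import *
state();to(0,110,28,-90)
for n in ('side','top'):
    p,d=cap(n);c=p[180:300,260:360] if n=='side' else p[180:290,240:400]
    cv2.imwrite(f'pics/{n}11.png',cv2.resize(c,None,fx=5,fy=5,interpolation=cv2.INTER_CUBIC))
E
```

```text
clock: 15.48
eef_pos: [0.5387, 0.2571, 0.2034]
tool_rot: [0.429, -0.426, 0.564, -0.562]
force: [1.2, 1.9, -1.0]
grip_width: 0.0003
clk 15.4833 tip [0.5391 0.258  0.0304] base [  0.3791 151.0014] headx-base(deg) -90.02513049881881 down [ 0.002   0.0052 -1.    ] F [ 1.1586  1.9049 -1.0238] j [ 0.3381  0.5503 -0.1907  0.8262  0.0042  2.1815] 0.0002542794374892031
tool shift mm [41.0144  2.2008 -0.3623] world [-11.3881 -39.39    -2.4272] turn [-0.0005 -0.0004 -0.0055]
```

View pics/side11.png

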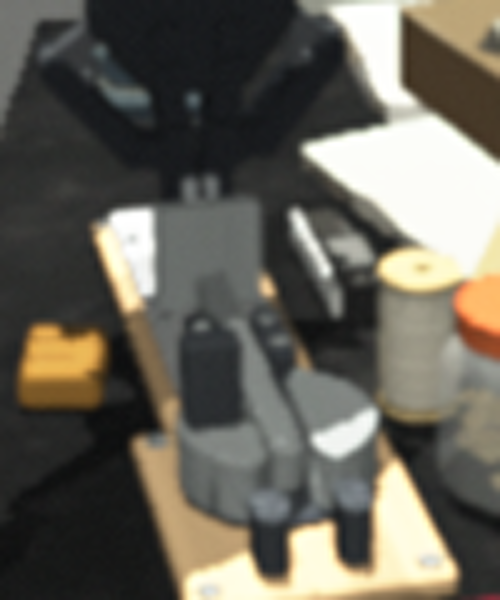

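View pics/top11.png

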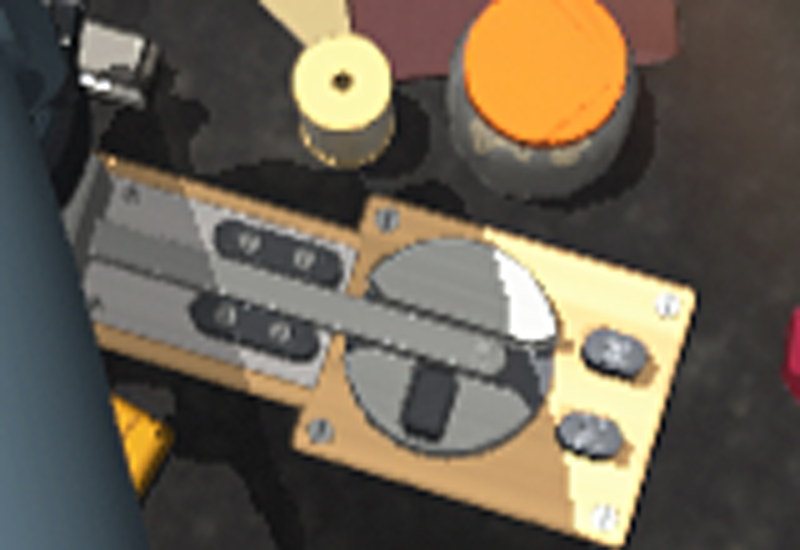

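The bar's nose is well through the slot (nose at about (500,355) in the top crop), with nothing jammed. I'll carry on pushing it home.

```bash
python3 -m handwheel '[[[0.005,0,0],[0,0,0]],[[0.005,0,0],[0,0,0]],[[0.005,0,0],[0,0,0]],[[0.005,0,0],[0,0,0]],[[0.004,0,0],[0,0,0]],[[0.003,0,0],[0,0,0]],[[0.002,0,0],[0,0,0]],[[0.001,0,0],[0,0,0]]]'
python3 - <<'E'
from st import *
state();to(0,110,28,-90)
E
```

```text
clock: 16.25
eef_pos: [0.5305, 0.2264, 0.2043]
tool_rot: [0.431, -0.425, 0.565, -0.562]
force: [-0.2, 1.7, 0.4]
grip_width: -0.0004
clk 16.25 tip [0.5312 0.2278 0.0313] base [  0.9299 119.8192] headx-base(deg) -89.98620706835013 down [ 0.0042  0.0082 -1.    ] F [-0.1507  1.6721  0.3864] j [ 0.2918  0.5135 -0.2528  0.7981  0.0066  2.1346] -0.00044116529840048014
tool shift mm [ 9.8487  3.2565 -0.9383] world [-3.5355 -9.2077 -3.3468] turn [-0.0019  0.0002 -0.009 ]
```

```bash
python3 -m handwheel '[[[0.002,0,0],[0,0,-0.005]],[[0.002,0,0],[0,0,0]],[[0.002,0,0],[0,0,0]],[[0.002,0,0],[0,0,0]],[[0.002,0,0],[0,0,0]],[[0.002,0,0],[0,0,0]],[[0.001,0,0],[0,0,0]],[[0.001,0,0],[0,0,0]]]'
python3 - <<'E'
from st import *
state();to(0,110,28,-90)
E
```

```text
clock: 16.92
eef_pos: [0.528, 0.2162, 0.205]
tool_rot: [0.434, -0.423, 0.566, -0.558]
force: [1.3, 5.5, 0.2]
grip_width: 0.0
clk 16.9167 tip [0.529  0.2195 0.032 ] base [  1.0019 111.2436] headx-base(deg) -89.7676277424538 down [ 0.006   0.0192 -0.9998] F [1.3474 5.4667 0.1839] j [ 0.2734  0.4998 -0.2748  0.7852  0.0168  2.1125] 1.1857599833984336e-05
tool shift mm [ 1.3196  3.9728 -1.0099] world [-1.2994 -0.9284 -3.9992] turn [-0.0007  0.004  -0.0201]
```

```bash
python3 -m handwheel '[[[0.002,0,0],[0,0,-0.01]],[[0.002,0,0],[0,0,-0.005]],[[0.002,0,0],[0,0,0]],[[0.002,0,0],[0,0,0]],[[0.002,0,0],[0,0,0]],[[0.002,0,0],[0,0,0]],[[0.002,0,0],[0,0,0]],[[0.002,0,0],[0,0,0]]]'
python3 - <<'E'
from cloud import *
from st import *
state();to(0,110,28,-90)
for n in ('side','top'):
    p,d=cap(n);c=p[180:300,260:360] if n=='side' else p[180:290,240:400]
    cv2.imwrite(f'pics/{n}12.png',cv2.resize(c,None,fx=5,fy=5,interpolation=cv2.INTER_CUBIC))
E
```

```text
clock: 17.58
eef_pos: [0.5274, 0.212, 0.2053]
tool_rot: [0.444, -0.419, 0.571, -0.549]
force: [2.3, 9.6, -2.1]
grip_width: 0.0001
clk 17.5833 tip [0.5292 0.22   0.0325] base [  1.0478 111.6848] headx-base(deg) -89.15204017037796 down [ 0.01    0.0457 -0.9989] F [ 2.3231  9.5614 -2.1364] j [ 0.2606  0.4906 -0.2901  0.7686  0.0416  2.0891] 5.5449619517436e-05
tool shift mm [ 1.8772  4.4114 -1.0639] world [-1.4622 -1.341  -4.4922] turn [ 0.0023  0.0148 -0.0467]
```

View pics/side12.png

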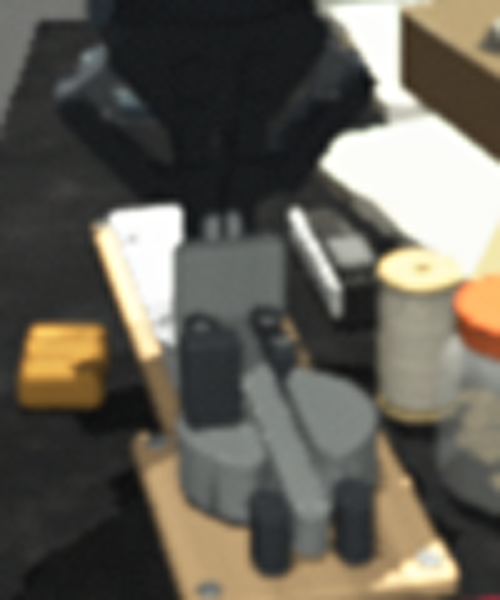

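View pics/top12.png

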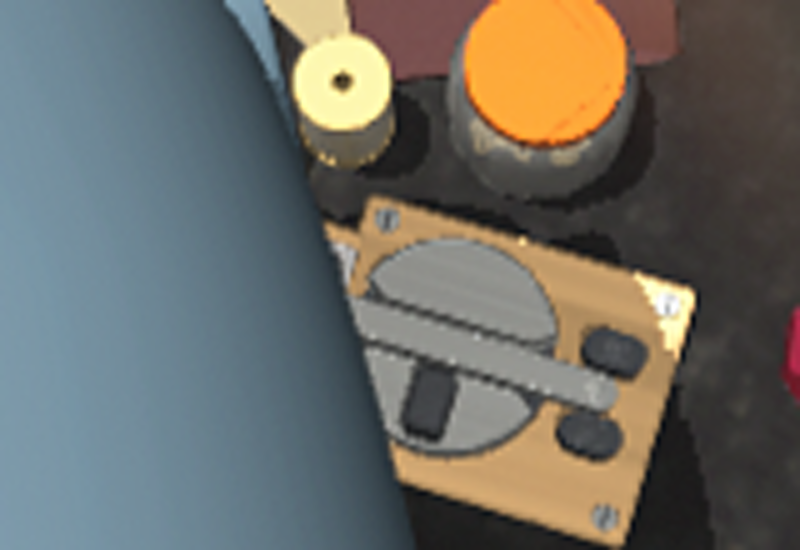

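```bash
python3 -m handwheel '[[[-0.008,0,0],[0,0,0]],[[-0.015,0,0],[0,0,0.02]],[[-0.02,0,0],[0,0,0.02]],[[-0.02,0,0],[0,0,0]],[[-0.02,-0.01,0],[0,0,0]],[[-0.01,-0.03,0],[0,0,0]],[[0,-0.035,0],[0,0,0]],[[0,-0.03,0],[0,0,0]]]'
python3 -m handwheel '[[[-0.03,-0.02,0],[0,0,0]],[[-0.04,0,0],[0,0,0]],[[-0.04,0,0],[0,0,0]],[[-0.03,0,0],[0,0,0]],[[-0.01,0,0],[0,0,0]],[[0,0,0],[0,0,0]],[[0,0,0],[0,0,0]],[[0,0,0],[0,0,0]]]'
python3 - <<'E'
from cloud import *
from st import *
state()
for n in ('side','top'):
    p,d=cap(n);disc(n,d);c=p[180:300,260:360] if n=='side' else p[180:290,230:390]
    cv2.imwrite(f'pics/{n}13.png',cv2.resize(c,None,fx=5,fy=5,interpolation=cv2.INTER_CUBIC))
    for t in('spool_big','wax_cake','jar','clamp','bobbin','spool_small','head_rear','bar_nose'):
        r=arm.place_of(t,n);print(t,[(x['p'],np.round(x['uv'],1)) for x in r[:1]])
E
```

```text
clock: 18.35
eef_pos: [0.5459, 0.2978, 0.3079]
tool_rot: [0.446, -0.415, 0.58, -0.541]
force: [-0.2, 0.8, 0.0]
grip_width: -0.0004
clock: 19.02
eef_pos: [0.5853, 0.4499, 0.3461]
tool_rot: [0.448, -0.412, 0.577, -0.544]
force: [-0.2, -0.4, 0.6]
grip_width: -0.0001
clk 19.0167 tip [0.5872 0.4618 0.1735] base [ -8.0845 360.205 ] headx-base(deg) -89.40900248517603 down [ 0.0111  0.0685 -0.9976] F [-0.2395 -0.4292  0.6011] j [0.5598 0.73   0.5178 1.3128 0.0522 2.3934] -5.5225094842179555e-05
side lug 93 [-23.5562  -4.7097] angle 0.19733181720709875 z 68.42411446817358
slot 66 [ -0.1886 -14.8369] ang -0.1575033890960719
head top 333 [  3.5429 574.4544  60.7831] [[-22.9644  97.6837  46.002 ]
 [ 24.4096 889.4332  74.1552]]
spool_big [(0.61, array([342.1, 258.2]))]
wax_cake [(0.61, array([267.7, 256.7]))]
jar [(0.62, array([362.9, 275.8]))]
clamp [(0.54, array([326.7, 238.1]))]
bobbin [(0.84, array([435.2, 307. ]))]
spool_small [(0.77, array([318.3, 335.9]))]
head_rear [(0.88, array([301.3, 235.8]))]
bar_nose [(0.62, array([323.5, 289.9]))]
top lug 115 [-24.3303   1.2608] angle -0.05177371644743736 z 70.64393383685041
slot 127 [ 0.2838 -2.5498] ang 0.005242330679583857
head top 234 [  2.9281 298.9972  62.6619] [[-22.6807  95.2114  46.1871]
 [ 21.7856 407.498   74.4945]]
spool_big [(0.71, array([311.5, 201.9]))]
wax_cake [(0.74, array([260.6, 269.6]))]
jar [(0.65, array([344.9, 202.5]))]
clamp [(0.87, array([250.1, 193.1]))]
bobbin [(0.76, array([426.4, 176.2]))]
spool_small [(0.52, array([415.7, 294.2]))]
head_rear [(0.8, array([270.2, 229.9]))]
bar_nose [(0.87, array([362.4, 257.5]))]
```

View pics/side13.png

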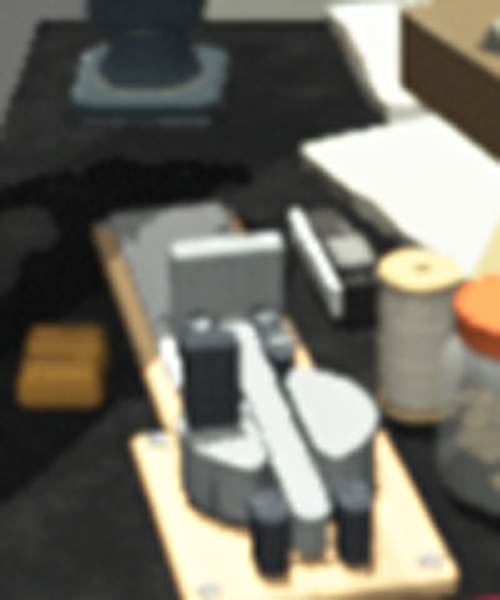

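View pics/top13.png

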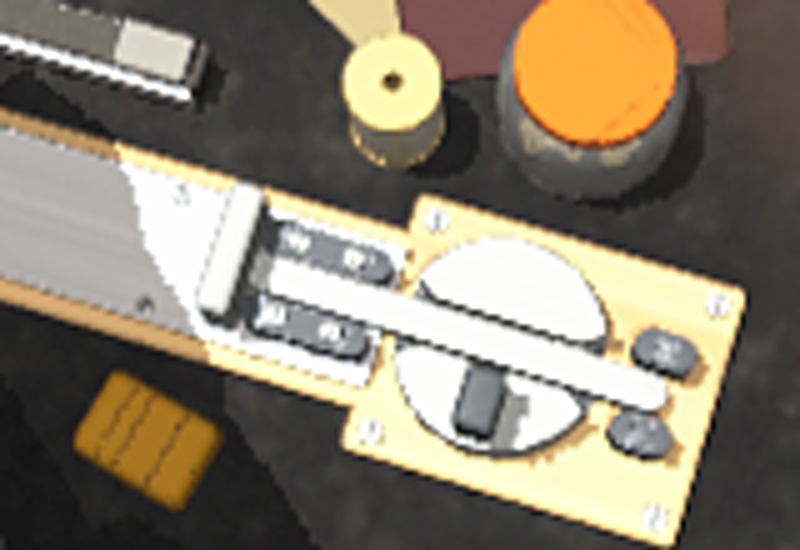

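Run:
```python
from cloud import *
f=lambda c,z:tob(atz('top',(c[0]/5+230-.4,c[1]/5+180-.4),z))
print('nose',f((668,396),.029),'keeper ends',f((698,360),.033),f((672,443),.033),'keeper front',f((632,345),.033),f((608,428),.033))
print('head top edges rear',f((222,250),.06),'front',f((246,258),.06),'guide rear',f((268,230),.035),f((247,312),.035),'guide front',f((395,270),.035),f((370,350),.035))
p,d=cap('top');X,_=cloud('top',d)
B=X[(abs(X[:,0])<20)&(X[:,1]>80)&(X[:,1]<125)&(X[:,2]>55)&(X[:,2]<63)];print(np.percentile(B[:,1],[1,50,99]),np.median(B[:,2]))
p,d=cap('side');X,_=cloud('side',d)
B=X[(abs(X[:,0])<16)&(X[:,1]>70)&(X[:,1]<125)&(X[:,2]>40)&(X[:,2]<57)];print(np.percentile(B[:,1],[5,50,95]))
```

```text
nose [  0.2846 -56.5746] keeper ends [ 14.1668 -62.5361] [-14.8491 -62.1183] keeper front [ 12.5463 -40.2129] [-16.2952 -40.5336]
head top edges rear [-0.8829 95.8907] front [-1.0986 87.6404] guide rear [13.6612 86.8363] [-14.7533  85.0436] guide front [13.2015 42.2824] [-14.8725  42.1769]
[87.8353 93.1547 99.6042] 60.38378584168835
[85.5005 87.7489 90.3572]
```

```bash
python3 -c "
from h import *
print(arm.get_obs()['force'],arm.finish_job())"
```

```text
the job is handed in; nothing more can be done
[-0.49598308 -0.26321454 -0.28185941] None
```

The spindle is locked. I pushed the lug round until the slot lined up with the bar, then pushed the bar by the back of its head through the slot and into the keeper. I handed the job in at about 20 s with the arm clear of everything.

- **Disc:** it started at about 1.1 rad. My first push left it roughly 0.08 rad short, so I went back and pushed again. The slot edges in the top picture then put it at about 0.02 rad, and the bar went through without jamming. The lug's position instead suggested -0.05 rad, which I put down to the 1–2 mm calibration error.
- **Bar:** it stopped moving while the push rose to about 10 N. In the last pictures the head sits against the guide blocks within about 1.5 mm (the measuring error). The nose is between the keeper blocks, about 5.5–6 mm short of their far ends; fully home is 6 mm.
- **Bystanders:** none was touched as far as I can tell. The spots the networks reported for them shifted by at most about 4 pixels between the first and last pictures. The larger shifts each showed in only one camera, so I take them as network error.
- **Positioning:** the arm ran past its target by about 10 mm on some of the faster moves. One of these brought the fingers close behind the bar's head, perhaps lightly touching it, before the real push.

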